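# Extend a trestle leg by one lock hole

### The arm

A 6-joint arm with a two-finger parallel gripper is mounted at the origin on a cart in front of the work surface, level with it; the furniture and walls round the work are solid. World frame = base frame: x ahead of the robot, y to its left, z up, the work surface at z = 0. Lengths are in m, angles in degrees, forces in N, time in s.
With the tool pointing down it reaches from about 0.4 to 0.825 m from the base axis. Payload 7 kg.
Tool frame: the origin (TCP) lies at the centre of the arm's flange, where the gripper is bolted on; the fingertips stand 178 mm ahead of it and the grasp point (between the pads) lies 159 mm ahead of it; x points along the fingers, y is the direction in which the jaws open and shut, and the axes are right-handed (so a half turn about x gives the same grasp; the last joint's range is limited). The gripper opens to 88 mm and grips with 3 to 60 N. Pads are 19 mm wide; open, the fingers measure 130 mm over their backs; the gripper's body (78 mm by 193 mm) begins 47 mm behind the grasp point.
Start: joints at [-48.868, 20.546, 0.682, 0, -70.136, -16.507], TCP at [0.281, -0.614, 0.405] pointing down, gripper open.
Joint ranges: [-176.03, 176.03], [-82.01, 121.73], [-58.28, 71.71], [-173.87, 95.51], [-174.79, -0.11], [-173.66, 173.66]. Speed limits (degrees/s): [136.94, 136.94, 172.46, 180, 180, 180].

### API

Orientations are given as [roll, pitch, yaw] about the fixed x, y, z axes, in that order (R = Rz(yaw) Ry(pitch) Rx(roll)).
In Python, from plant import ctrl gives the robot as it stands. The module is installed in compiled form; this text tells all that it offers.
- The arm moves only by the shell command python3 -m inch 'ROWS'. ROWS is JSON, one flat list of numbers, 7 for each row, row after row: the shift along the tool's x, y, z in m, then the turn, a rotation vector about the tool's x, y, z in degrees, then the finger opening in m, from 0 to 0.0876. In form: [dx, dy, dz, rx, ry, rz, hand, dx, dy, dz, rx, ry, rz, hand, ...]. A call has 1 to 20 rows; each row shifts and turns the pose as measured when the row begins, along the tool's axes as they then stand; what a row does not reach is not made up. A row lasts 1/8 s, in which the tool goes at most 62.5 mm and 10.7 degrees, less where a joint would pass 70% of its speed; a pose out of reach is approached as far as the arm can. A call with a gripper value outside its range is refused whole. The fingers move at their own pace and stop on an object; the grip force is fixed at half the most. Time passes only in rows, so rows that do not move let the fingers close. It gives the time, the measured TCP pose, the force and the opening at its end, in the units of the state.
- ctrl.get_obs(): the state, without advancing time (a new reading comes with each control period).
- ctrl.snapshot(name): name is "scene" or "top" or "wrist"; returns a dict with "color" (400x640x3 uint8, red, green, blue), "depth" (400x640 float32, m along the optical axis (not along the pixel's ray), 0 where there is no reading), "K" (3x3 intrinsics, pixels), "position" and "attitude" of the camera in the world; the wrist camera has in their place "hand_eye" (4x4, takes a point from camera to tool coordinates, whose origin is the TCP and whose axes are the tool frame's). Camera axes: x right, y up, looking along -z (the intrinsics and any distortion apply to the point x, -y, -z); pixel columns grow to the right and rows downward; lengths in m; the calibration is good to about 2 mm. A picture is of the moment at which its call begins: read the wrist's pose just before it.
- ctrl.close_job(): hands the job in, once; it reports no verdict.
The state is a dict: "clock": time; "joint_pos": joint angles; "qvel": joint speeds; "tau": joint torques, N m; "tool_pos": TCP position; "orientation": TCP orientation; "force": force on the tool from outside, world axes, zero at the start; "moment": the same for the moment, N m; "opening": finger opening in m.
Only numpy, scipy, OpenCV 4.12 (cv2) and the standard library are available. Lean on these libraries where they do the work, as an engineer would, in place of code of your own. Each camera call takes 0.05 s, during which the arm holds its last target.

### The job

A tin of grease stands on the telescopic trestle leg, in the way of its blue sliding section: first take the tin off the leg, stand it upright on the bench and let go of it, without pushing it with the section. Then pull up the red knob of the section's spring lock plunger, slide the section on by one hole, towards the side where the tin stood, and let the pin go all the way home in that hole. Finish while still holding the knob with the pin home; leave the screwdriver, the oil bottle and the grey call unit where they are.

Things in the scene. Friction and masses are not known exactly. Their poses are not given: they have to be found in the camera images.
- leg: Telescopic trestle leg: an aluminium flat tube 60 mm wide, lying fixed on the bench in two grey cradles 88 mm wide; its upper face is 40 mm above the bench. Origin on the bench below the hole in which the pin starts. Its y axis runs along the tube, towards the tin; z is up. The tube reaches from y = -105 to +165 mm; 12 mm lock holes in its upper face at y = -60, 0, +60, +120 mm
- next_hole (a point): centre of the mouth of the hole into which the pin must go, on the tube's upper face, 60 mm along the leg's +y from the start hole
- section (a joint): position of the blue sliding section (sleeve 76 mm long, 72 mm wide, top 47 mm above the bench, in the middle of it the plunger) along the leg's +y, m: 0 at the start hole, 0.060 at the next hole, stops at -0.062 and 0.124. It runs with about 1.5 N friction, once the plunger is pulled
- knob_center (a point): centre of the red plunger knob, an upright cylinder 26 mm in diameter and 26 mm tall on top of the section, 79 mm above the bench with the pin home (the knob's underside is then 19 mm above the section's top face); it is pulled straight up, and carries the section along when it is moved sideways
- plunger (a joint): lift of the plunger, m: 0 with the pin home in a hole, about 0.008 when the 9 mm pin just clears the tube's face (also where it rests between holes), 0.014 fully pulled (stop). A spring pulls it down with 3 N at 0 and 6.5 N at 0.014
- tin_center (a point): centre (half-way up) of the green grease tin with a bright lid, 62 mm in diameter, 42 mm tall, 0.10 to 0.20 kg, standing upright on the leg's upper face, its z axis up
- grease_tin: the same tin; origin at the centre of its underside
- screwdriver_red: loose red screwdriver, 31x202x31 mm, lying on the bench; origin under its middle; to be left alone
- oil_bottle: loose cream oil bottle with a red spout, 48 mm wide, 145 mm tall, standing on the bench; origin at its underside; to be left alone
- pager_box: loose grey hand call unit, 62x42x20 mm, lying on the bench; origin under its middle; to be left alone
Things that resemble listed ones, but are neither listed nor needed, are in the scene too. Leave any orange or pink look-alike of the grease_tin alone.

How it is judged (in metres and radians):
On the way, in this order (a step that is already met when the one before it is completed fails the run):
1. the tin stands upright on the bench, let go, while the section is still at its start hole (height (world z) of tin_center between 0.014 and 0.027 m and angle between tin_center's own z axis and vertical below 0.15 rad and linear speed of grease_tin below 0.03 m/s and contact force between the fingers and grease_tin below 0.3 N and value of joint section below 0.005 m), for 0.2 s.
2. the plunger is pulled, so that the pin clears the start hole (value of joint plunger above 0.007 m and value of joint section below 0.03 m).
At the end, for the whole second after the job is handed in: the section stands at the next hole (0.060 m, within 4 mm) at rest with the pin home (plunger lift under 3 mm), the fingers still hold the knob (over 2 N), and the tin stands upright (within 0.15 rad), at rest and untouched on the bench (value of joint section between 0.056 and 0.064 m and value of joint plunger below 0.003 m and velocity of joint section between -0.01 and 0.01 m/s and contact force between the fingers and plunger above 2 N and height (world z) of tin_center between 0.014 and 0.027 m and angle between tin_center's own z axis and vertical below 0.15 rad and linear speed of grease_tin below 0.03 m/s and contact force between the fingers and grease_tin below 0.3 N); the arm keeps its last pose, push and grip.
It fails at once if the section is pushed against the tin (contact force between section and grease_tin above 2 N).
It fails at once if the screwdriver is moved by more than 30 mm (distance of screwdriver_red from where it was at the start of the episode above 0.03 m).
It fails at once if the oil bottle is moved by more than 30 mm (distance of oil_bottle from where it was at the start of the episode above 0.03 m).
It fails at once if the call unit is moved by more than 30 mm (distance of pager_box from where it was at the start of the episode above 0.03 m).
It also fails if it takes over 45 s, if anything falls off the work surface, if the arm or the gripper's body presses on something with over 40 N, if the wrist force passes 120 N, or if a joint passes its speed limit or range.

## Working session

There is one attempt and no reset: what is moved stays moved. The work goes in short steps, Python scripts to look and compute and a shell command to move; the robot and the scene stay as the last step left them, time stands still between calls to the robot, and variables do not carry over. Pictures are saved under pics/ and viewed, and the job is handed in when it is done.

```bash
mkdir -p pics; cat > h.py <<'E'
import numpy as np, cv2
from plant import ctrl
from scipy.spatial.transform import Rotation as R
def snap(n,fn=None):
    o=ctrl.get_obs(); s=ctrl.snapshot(n)
    if fn: cv2.imwrite('pics/'+fn,cv2.cvtColor(s['color'],cv2.COLOR_RGB2BGR))
    return o,s
E
python3 - <<'E'
from h import *
o,s=snap('scene','s1.png');_,t=snap('top','t1.png')
print(o)
for k in (s,t): print(k['K'],k['position'],k['attitude'],[x for x in k if x not in('color','depth')])
np.savez('v1.npz',sc=s['color'],sd=s['depth'],tc=t['color'],td=t['depth'])
E
```

```text
{'clock': 0.0, 'joint_pos': array([-4.88684915e+01,  2.05913363e+01,  6.33892979e-01, -1.96189388e-02,
       -7.01363621e+01, -1.65088538e+01]), 'qvel': array([ 0.05787795,  0.07427319, -0.08515559,  0.1068342 ,  0.01968342,
        0.02691872]), 'tau': array([-1.66265281e-04, -5.82712376e+01,  2.93068832e+01,  6.99778318e+00,
        6.81131176e-03, -2.58390583e-04]), 'tool_pos': array([ 0.2811691 , -0.61343732,  0.40372604]), 'orientation': array([ 95.38730099,  89.90439807, 120.00327445]), 'force': array([-0.42314272, -0.07798749,  0.18598752]), 'moment': array([ 0.03121557,  0.02005157, -0.07209957]), 'opening': 0.0878152368529285}
[[519.25871469   0.         319.22364287]
 [  0.         519.25871469 208.88566697]
 [  0.           0.           1.        ]] [-0.47287932  1.19041103  0.77626806] [ 6.64332584e+01  1.08922889e-01 -1.42874575e+02] ['K', 'position', 'attitude']
[[516.24324337   0.         317.11937092]
 [  0.         516.24324337 198.2085548 ]
 [  0.           0.           1.        ]] [0.28494527 0.04080783 1.48923969] [  8.4725361   -5.04275373 -88.65129473] ['K', 'position', 'attitude']
```

View pics/s1.png

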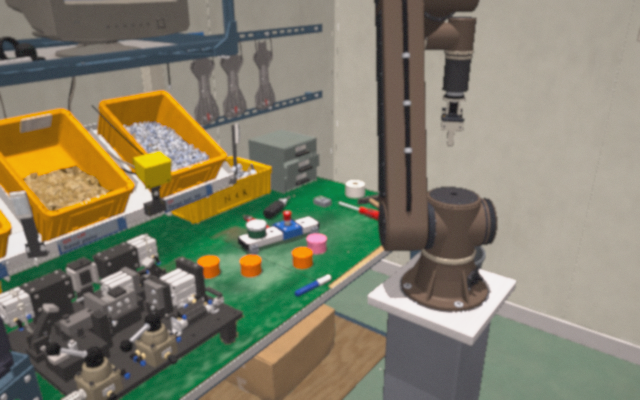

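View pics/t1.png

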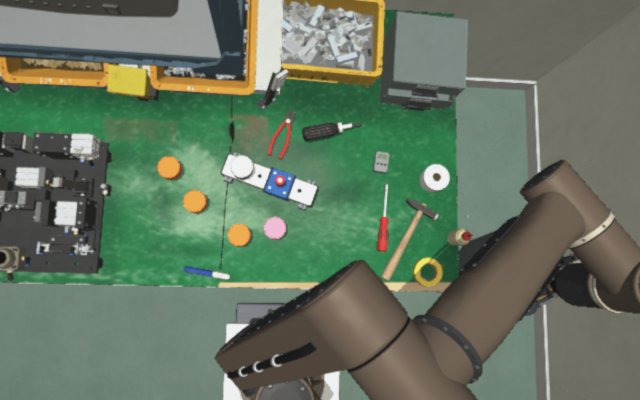

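The top view shows the leg running from (228,165) to (315,195). The blue section with its red knob is at (280,182), and the white-lidded tin is at (242,167). In the scene view the tin is at (257,229) and the knob at (287,215). The orange and pink pots are look-alikes. The only tin standing on the leg, green with a bright lid, is the one at (242,167). I'll measure it and take an enlarged crop to confirm.

```bash
cat >> h.py <<'E'
def ray(s,u,v):
    Rm=R.from_euler('xyz',s['attitude'],degrees=True).as_matrix()
    K=s['K']; d=np.array([(u-K[0,2])/K[0,0],-(v-K[1,2])/K[1,1],-1.])
    return np.array(s['position']),Rm@d
def onplane(s,u,v,z):
    p,d=ray(s,u,v); return p+d*(z-p[2])/d[2]
def dep(s,u,v):
    p,d=ray(s,u,v); return p+d*s['depth'][int(v),int(u)]
E
python3 - <<'E'
from h import *
_,s=snap('scene');_,t=snap('top')
for n,k in (('s',s),('t',t)):
    hsv=cv2.cvtColor(k['color'],cv2.COLOR_RGB2HSV)
    box=(235,285,195,255) if n=='s' else (215,325,145,212)
    for nm,lo,hi,z in (('red',(0,150,90),(6,255,255),.092),('redb',(174,150,90),(180,255,255),.092),('blue',(105,120,60),(125,255,255),.047),('white',(0,0,170),(180,45,255),.082)):
        m=cv2.inRange(hsv,lo,hi); mm=np.zeros_like(m)
        a,b,c,d=(235,325,195,255) if n=='s' else box; mm[c:d,a:b]=m[c:d,a:b]
        nn,lab,st,ce=cv2.connectedComponentsWithStats(mm)
        for i in range(1,nn):
            if st[i,4]>12: print(n,nm,st[i],ce[i].round(1),'plane',onplane(k,*ce[i],z).round(4),'depth',dep(k,*ce[i]).round(4))
c=cv2.cvtColor(t['color'],cv2.COLOR_RGB2BGR)[140:215,210:330]
c2=cv2.cvtColor(s['color'],cv2.COLOR_RGB2BGR)[195:255,230:330]
cv2.imwrite('pics/c1.png',np.vstack([cv2.resize(c,(600,375),interpolation=2)[:300],cv2.resize(c2,(600,300),interpolation=2)[:300]]))
# bench points
for u,v in [(230,120),(383,220),(381,162),(460,237),(435,178)]: print(u,v,onplane(t,u,v,0).round(3),dep(t,u,v).round(3))
E
```

```text
s red [284 212   7   8  37] [286.7 215.7] plane [0.5252 0.0466 0.092 ] depth [0.5326 0.038  0.0869]
s blue [274 220  28  20 268] [289.3 229.4] plane [0.5148 0.0476 0.047 ] depth [0.5146 0.0478 0.0471]
s white [296 216  22  13 175] [306.4 221.8] plane [0.4596 0.0282 0.082 ] depth [ 0.5174 -0.0439  0.0389]
s white [246 219  20  11 164] [256.  224.1] plane [0.5754 0.1363 0.082 ] depth [0.574  0.1377 0.0829]
s white [240 226  43  19 280] [262.5 235.6] plane [0.5038 0.1835 0.082 ] depth [0.5475 0.1385 0.051 ]
t red [268 145   5  10  25] [269.9 149.2] plane [0.6289 0.0566 0.092 ] depth [0.6492 0.0575 0.0096]
t red [279 145   9  14  42] [283.1 151.3] plane [0.6244 0.0199 0.092 ] depth [0.6449 0.0187 0.0079]
t red [276 179   8   6  20] [279.5 182.1] plane [0.5376 0.027  0.092 ] depth [0.5376 0.027  0.092 ]
t blue [264 168  31  31 429] [278.8 184.1] plane [0.5399 0.0285 0.047 ] depth [0.5316 0.0289 0.094 ]
t white [222 154  49  34 924] [245.5 169.7] plane [0.5703 0.1214 0.082 ] depth [0.5698 0.1212 0.0847]
t white [278 178   4   4  13] [279.6 179.6] plane [0.5464 0.0268 0.082 ] depth [0.5444 0.0269 0.0929]
t white [289 179  28  26 486] [302.5 191.5] plane [ 0.5154 -0.0374  0.082 ] depth [ 0.5229 -0.0399  0.0367]
230 120 [0.734 0.178 0.   ] [0.733 0.178 0.004]
383 220 [ 0.453 -0.281  0.   ] [ 0.451 -0.277  0.021]
381 162 [ 0.627 -0.275  0.   ] [ 0.623 -0.271  0.018]
460 237 [ 0.41  -0.514  0.   ] [ 0.403 -0.482  0.084]
435 178 [ 0.585 -0.439  0.   ] [ 0.585 -0.44  -0.001]
```

View pics/c1.png

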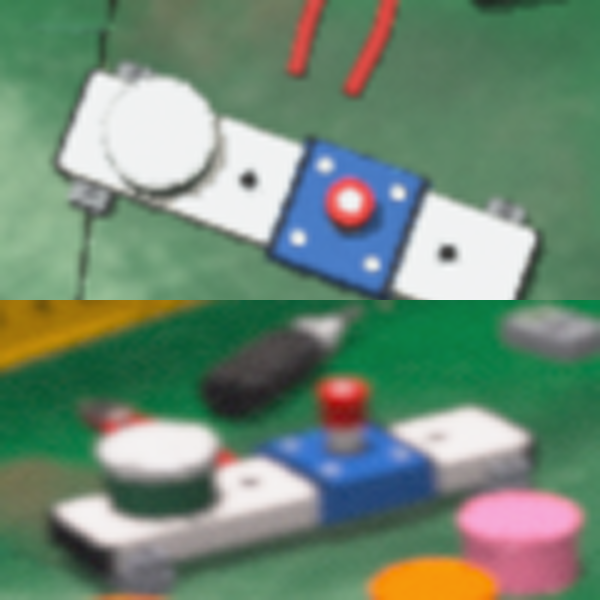

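Both crops confirm the target. It is a green body with a bright lid on the leg, and the orange and pink pots stand on the bench. Next I'll work out the leg frame from the two visible holes, the knob and the lid.

```bash
python3 - <<'E'
from h import *
o,t=snap('top');_,s=snap('scene')
f=lambda u,v,x0=210,y0=140:(x0+(u+.5)/5-.5,y0+(v+.5)/5-.5)
hn=onplane(t,*f(248,180),.04);hb=onplane(t,*f(447,252),.04)
print('holes',hn,hb,np.linalg.norm(hn-hb)); d=(hn-hb)/np.linalg.norm(hn-hb)
org=(2*hb+0*hn+0)/2; org=hb+(hn-hb)/2
print('origin',org,'axis',d,np.degrees(np.arctan2(d[1],d[0])))
print('knob top',onplane(t,*f(349,203),.092))
lid=onplane(t,*f(160,135),.082);print('tin lid',lid,'leg coords',(lid-org)@d,(lid-org)@[-d[1],d[0],0])
l2=onplane(s,256.5,224.3,.082);print('scene lid',l2)
Rm=R.from_euler('xyz',o['orientation'],degrees=True).as_matrix();print(Rm.round(3))
ti=Rm.T@np.array([d[0],d[1],0]);print('leg axis in tool',ti)
for u,v in [(215,140),(205,135),(215,125),(169,168),(195,201),(222,175),(237,153),(232,130),(265,155),(230,90)]: print(u,v,onplane(t,u,v,0).round(3),dep(t,u,v).round(3))
E
```

```text
holes [0.56345207 0.08458795 0.04      ] [ 0.52633937 -0.02962341  0.04      ] 0.12008990880889231
origin [0.54489572 0.02748227 0.04      ] axis [0.30904088 0.95104875 0.        ] 71.99856089136662
knob top [0.54286377 0.02746376 0.092     ]
tin lid [0.57864163 0.13250123 0.082     ] leg coords 0.110307013472331 0.0003611491518886456
scene lid [0.57311469 0.13638243 0.082     ]
[[-0.001 -0.417  0.909]
 [ 0.001  0.909  0.417]
 [-1.     0.001 -0.   ]]
leg axis in tool [6.99503331e-04 7.35833636e-01 6.77161997e-01]
215 140 [0.672 0.218 0.   ] [0.672 0.218 0.001]
205 135 [0.685 0.248 0.   ] [0.685 0.248 0.001]
215 125 [0.717 0.221 0.   ] [0.716 0.22  0.003]
169 168 [0.583 0.345 0.   ] [0.575 0.336 0.042]
195 201 [0.49  0.266 0.   ] [0.484 0.259 0.044]
222 175 [0.569 0.193 0.   ] [0.568 0.193 0.003]
237 153 [0.636 0.153 0.   ] [0.629 0.151 0.027]
232 130 [0.704 0.171 0.   ] [ 0.705  0.171 -0.003]
265 155 [0.633 0.071 0.   ] [ 0.636  0.072 -0.01 ]
230 90 [0.827 0.182 0.   ] [0.729 0.157 0.27 ]
```

The geometry checks out. The holes come out 120.1 mm apart, the tin sits on the leg's axis at y=110 mm, and the knob is at the origin. I'll check clearance to the shelf behind before choosing a put-down spot.

```bash
python3 - <<'E'
from h import *
P=[]
for n in('top','scene'):
    _,s=snap(n); K=s['K']; Rm=R.from_euler('xyz',s['attitude'],degrees=True).as_matrix()
    v,u=np.mgrid[:400,:640]; D=s['depth']
    d=np.stack([(u-K[0,2])/K[0,0],-(v-K[1,2])/K[1,1],-np.ones_like(D)],-1)*D[...,None]
    p=(d@Rm.T+s['position'])[D>0]; P.append(p)
    for z0 in np.arange(.02,.6,.06):
        m=(p[:,2]>z0)&(p[:,2]<z0+.06)&(p[:,0]>.6)
        print(n,round(z0,2),[(round(float(y),2),round(float(np.percentile(p[k,0],1)),3),int(k.sum())) for y in np.arange(-.05,.45,.1) for k in [m&(p[:,1]>y)&(p[:,1]<y+.1)] if k.sum()>3])
# orange & pink centers
_,t=snap('top')
for u,v in[(169,168),(195,201),(239,235),(275,228)]:print(dep(t,u,v).round(3))
E
```

```text
top 0.02 [(-0.05, 0.68, 523), (0.05, 0.6, 27), (0.15, 0.601, 70), (0.25, 0.6, 29)]
top 0.08 [(-0.05, 0.858, 1748), (0.05, 0.6, 22), (0.15, 0.601, 4)]
top 0.14 [(-0.05, 0.735, 98), (0.05, 0.715, 636), (0.15, 0.758, 52), (0.25, 0.729, 86), (0.35, 0.719, 180)]
top 0.2 [(-0.05, 0.738, 265), (0.05, 0.72, 1296), (0.15, 0.746, 392), (0.25, 0.746, 475), (0.35, 0.721, 40)]
top 0.26 [(-0.05, 0.724, 136), (0.05, 0.721, 964), (0.15, 0.72, 368), (0.25, 0.692, 598), (0.35, 0.689, 133)]
top 0.32 [(-0.05, 0.724, 173), (0.05, 0.729, 421), (0.25, 0.683, 141), (0.35, 0.685, 940)]
top 0.38 [(0.05, 0.896, 4)]
top 0.44 []
top 0.5 []
top 0.56 [(0.05, 0.638, 307), (0.15, 0.639, 3051), (0.25, 0.643, 2432), (0.35, 0.644, 2409)]
scene 0.02 [(-0.05, 0.676, 364), (0.05, 0.858, 495), (0.15, 0.6, 43), (0.25, 0.6, 13)]
scene 0.08 [(-0.05, 0.78, 89), (0.05, 0.601, 95), (0.25, 0.788, 8), (0.35, 0.787, 69)]
scene 0.14 [(-0.05, 0.737, 101), (0.05, 0.713, 351), (0.15, 0.755, 467), (0.25, 0.739, 470), (0.35, 0.718, 701)]
scene 0.2 [(-0.05, 0.735, 29), (0.05, 0.715, 210), (0.15, 0.723, 349), (0.25, 0.726, 424), (0.35, 0.711, 303)]
scene 0.26 [(-0.05, 0.719, 21), (0.05, 0.719, 898), (0.15, 0.718, 1102), (0.25, 0.688, 658), (0.35, 0.685, 938)]
scene 0.32 [(-0.05, 0.722, 70), (0.05, 0.732, 949), (0.15, 0.936, 690), (0.25, 0.694, 1088), (0.35, 0.682, 778)]
scene 0.38 [(-0.05, 1.1, 86), (0.05, 0.912, 794), (0.15, 1.004, 743), (0.25, 0.916, 961), (0.35, 0.885, 584)]
scene 0.44 [(-0.05, 1.102, 245), (0.05, 1.008, 649), (0.15, 1.008, 562), (0.25, 1.006, 535), (0.35, 1.098, 693)]
scene 0.5 [(-0.05, 1.098, 44), (0.05, 1.127, 27), (0.35, 1.096, 20)]
scene 0.56 [(0.05, 0.635, 512), (0.15, 0.634, 505), (0.25, 0.639, 460), (0.35, 0.641, 835)]
[0.574 0.336 0.043]
[0.484 0.259 0.043]
[0.393 0.134 0.038]
[0.416 0.035 0.037]
```

```bash
python3 -m inch '[0,0.035,0.0367,0,0,0,0.0876, 0,0.04,0.042,0,0,0,0.0876, 0,0.04,0.042,0,0,0,0.0876, 0,0.04,0.042,0,0,0,0.0876, 0,0.04,0.042,0,0,0,0.0876, 0,0.04,0.042,0,0,0,0.0876, 0,0.04,0.042,0,0,0,0.0876, 0,0.04,0.042,0,0,0,0.0876, 0,0.04,0.042,0,0,0,0.0876, 0,0.04,0.042,0,0,0,0.0876, 0,0.04,0.042,0,0,0,0.0876, 0,0.04,0.042,0,0,0,0.0876]'
cat >> h.py <<'E'
def to(x,y,z,yaw):
    """what remains: tool shift (m) & tool-frame rotvec to tool pointing down with tool y at yaw deg"""
    o=ctrl.get_obs(); Rm=R.from_euler('xyz',o['orientation'],degrees=True).as_matrix()
    ty=np.array([np.cos(np.radians(yaw)),np.sin(np.radians(yaw)),0]);tx=np.array([0,0,-1.])
    T=np.stack([tx,ty,np.cross(tx,ty)],1)
    print('t',o['clock'],'pos',o['tool_pos'].round(4),'shift',(Rm.T@(np.array([x,y,z])-o['tool_pos'])).round(4),'rot',R.from_matrix(Rm.T@T).as_rotvec(degrees=True).round(2),'F',o['force'].round(1),'open',round(o['opening'],4))
E
python3 -c "
from h import *
to(.5786,.1325,.35,162)"
```

```text
clock: 1.95
tool_pos: [0.5427, 0.0421, 0.4071]
orientation: [-21.3, 89.6, 3.1]
force: [0.7, -0.0, 0.7]
opening: 0.0876
t 1.95 pos [0.5427 0.0421 0.4071] shift [0.0574 0.0677 0.0696] rot [-47.67   0.31   0.31] F [ 0.7 -0.   0.7] open 0.0876
```

```bash
python3 -m inch '[0,0.034,0.035,0,0,0,0.0876, 0,0.034,0.035,0,0.3,0.3,0.0876, 0.015,0,0,-9.5,0,0,0.0876, 0.015,0,0,-9.5,0,0,0.0876, 0.015,0,0,-9.5,0,0,0.0876, 0.01,0,0,-9.5,0,0,0.0876, 0,0,0,-9.5,0,0,0.0876, 0,0,0,0,0,0,0.0876]'
python3 -c "
from h import *
to(.5786,.1325,.227,162)
o,s=snap('wrist','w1.png');print(s['hand_eye'].round(3),s['K'].round(1))"
```

```text
clock: 2.95
tool_pos: [0.5804, 0.1419, 0.3506]
orientation: [-7.6, 89.8, 66.0]
force: [-0.7, -0.6, -0.7]
opening: 0.0878
t 2.95 pos [0.5804 0.1419 0.3506] shift [ 0.1235 -0.0009 -0.01  ] rot [1.59 0.22 0.03] F [-0.7 -0.6 -0.7] open 0.0878
[[ 0.     0.255 -0.967  0.02 ]
 [ 1.     0.     0.     0.001]
 [ 0.    -0.967 -0.255 -0.07 ]
 [ 0.     0.     0.     1.   ]] [[355.4   0.  316.6]
 [  0.  355.4 198.6]
 [  0.    0.    1. ]]
```

View pics/w1.png

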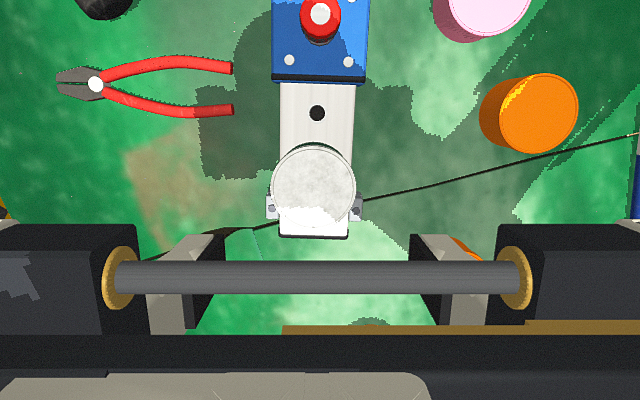

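The wrist view shows the lid at about (313,187), the next hole at (317,113) and the knob at (320,13). It's in line with the leg. I'll cross-check the positions from here.

```bash
cat >> h.py <<'E'
def wpt(o,s,u,v,z):
    Rm=R.from_euler('xyz',o['orientation'],degrees=True).as_matrix(); H=s['hand_eye']; K=s['K']
    d=Rm@H[:3,:3]@np.array([(u-K[0,2])/K[0,0],-(v-K[1,2])/K[1,1],-1.]); p=Rm@H[:3,3]+o['tool_pos']
    return p+d*(z-p[2])/d[2]
E
python3 - <<'E'
from h import *
o,s=snap('wrist')
g=cv2.cvtColor(s['color'],cv2.COLOR_RGB2HSV)
print('lid L,R',wpt(o,s,272,187,.082),wpt(o,s,356,187,.082),'top',wpt(o,s,314,143,.082))
print('lid',wpt(o,s,314,188,.082)); print('hole',wpt(o,s,317,113,.04)); print('knob',wpt(o,s,320,13,.092))
E
```

```text
lid L,R [0.60684717 0.12201557 0.082     ] [0.54904341 0.13919868 0.082     ] top [0.56893782 0.10054022 0.082     ]
lid [0.57815454 0.13131418 0.082     ]
hole [0.56145356 0.08273452 0.04      ]
knob [0.54245479 0.02513454 0.092     ]
```

```bash
python3 -m inch '[0.02,-0.0005,-0.005,1.6,0.2,0,0.0876, 0.03,0,-0.005,0,0,0,0.0876, 0.03,0,0,0,0,0,0.0876, 0.02,0,0,0,0,0,0.0876, 0.01,0,0,0,0,0,0.0876, 0,0,0,0,0,0,0.0876]'
python3 -c "
from h import *
to(.5784,.132,.227,162)"
```

```text
clock: 3.8
tool_pos: [0.579, 0.1324, 0.2403]
orientation: [-44.2, 89.6, 26.6]
force: [-0.2, 1.3, 0.0]
opening: 0.0877
t 3.8 pos [0.579  0.1324 0.2403] shift [ 0.0133  0.0005 -0.0007] rot [-1.26  0.26  0.25] F [-0.2  1.3  0. ] open 0.0877
```

```bash
python3 -m inch '[0.013,0.0004,-0.0005,-1,0.2,0.2,0.0876, 0,0,0,0,0,0,0.0876, 0,0,0,0,0,0,0.05, 0,0,0,0,0,0,0.05, 0,0,0,0,0,0,0.05, 0,0,0,0,0,0,0.05, 0,0,0,0,0,0,0.05]'
python3 -c "
from h import *
to(.5784,.132,.227,162)"
```

```text
clock: 4.68
tool_pos: [0.5793, 0.1326, 0.2291]
orientation: [-44.1, 89.7, 27.6]
force: [-1.2, 0.2, -0.5]
opening: 0.0614
t 4.675 pos [0.5793 0.1326 0.2291] shift [ 0.0021  0.0007 -0.0009] rot [-0.25  0.22  0.21] F [-1.2  0.2 -0.5] open 0.0614
```

Gripped at 61.4 mm, which matches the 62 mm tin. Next I'll lift it and carry it beyond the leg's end to (0.600, 0.245).

```bash
python3 -m inch '[-0.01,0,0,0,0,0,0.05, -0.02,0,0,0,0,0,0.05, -0.02,0,0,0,0,0,0.05, 0,0,0,0,0,0,0.05]'
python3 -c "
from h import *
to(.600,.245,.28,162)
o,s=snap('wrist','w2.png')"
```

```text
clock: 5.18
tool_pos: [0.579, 0.1324, 0.2818]
orientation: [-46.1, 89.7, 25.7]
force: [0.7, -0.3, -1.1]
opening: 0.0619
t 5.175 pos [0.579  0.1324 0.2818] shift [0.0021 0.0154 0.1135] rot [-0.25  0.19  0.2 ] F [ 0.7 -0.3 -1.1] open 0.0619
```

View pics/w2.png

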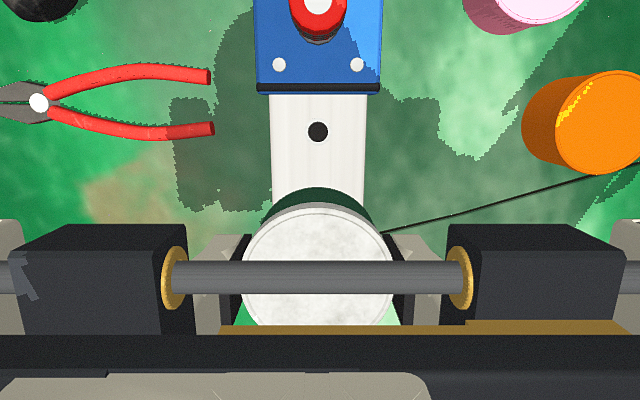

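The tin is in the jaws, with its lid at (318,265) and level. It's clear of the leg, so I'll move along the leg and then lower it. The TCP should end at about 0.189 with the tin on the bench.

```bash
python3 -m inch '[0,0.003,0.025,0,0,0,0.05, 0,0.004,0.03,0,0,0,0.05, 0,0.004,0.03,0,0,0,0.05, 0,0.004,0.025,0,0,0,0.05, 0,0,0,0,0,0,0.05]'
python3 -c "
from h import *
to(.600,.245,.191,162)"
```

```text
clock: 5.85
tool_pos: [0.5993, 0.248, 0.2777]
orientation: [139.1, 90.0, -149.2]
force: [-0.4, 0.0, -1.4]
opening: 0.0615
t 5.85 pos [0.5993 0.248  0.2777] shift [ 0.0867 -0.0016 -0.0026] rot [-0.28 -0.02 -0.02] F [-0.4  0.  -1.4] open 0.0615
```

```bash
python3 -m inch '[0.03,-0.001,-0.002,0,0,0,0.05, 0.03,0,0,0,0,0,0.05, 0.015,0,0,0,0,0,0.05, 0.005,0,0,0,0,0,0.05, 0,0,0,0,0,0,0.05]'
python3 -c "
from h import *
to(.600,.245,.1895,162)"
```

```text
clock: 6.48
tool_pos: [0.6, 0.2474, 0.196]
orientation: [-171.2, 90.0, -99.4]
force: [0.1, 1.0, -1.5]
opening: 0.0614
t 6.475 pos [0.6    0.2474 0.196 ] shift [ 0.0065 -0.0008 -0.0022] rot [-0.2  -0.02  0.  ] F [ 0.1  1.  -1.5] open 0.0614
```

```bash
python3 -m inch '[0.004,0,0,0,0,0,0.05, 0.002,0,0,0,0,0,0.05, 0,0,0,0,0,0,0.05]'
python3 -c "
from h import *
to(.600,.245,.1895,162)"
```

```text
clock: 6.85
tool_pos: [0.6007, 0.2477, 0.1919]
orientation: [-42.6, 89.8, 29.2]
force: [-0.5, 0.6, -0.9]
opening: 0.0615
t 6.85 pos [0.6007 0.2477 0.1919] shift [ 0.0024 -0.0002 -0.0028] rot [-0.19  0.14  0.13] F [-0.5  0.6 -0.9] open 0.0615
```

```bash
python3 -m inch '[0.003,0,0,0,0,0,0.05, 0,0,0,0,0,0,0.05]'
python3 -m inch '[0.002,0,0,0,0,0,0.05, 0,0,0,0,0,0,0.05]'
python3 -c "
from h import *
to(.600,.245,.1895,162)"
```

```text
clock: 7.1
tool_pos: [0.6009, 0.2478, 0.1894]
orientation: [-41.1, 89.8, 30.8]
force: [-0.2, -0.0, -1.7]
opening: 0.0618
clock: 7.35
tool_pos: [0.601, 0.248, 0.1894]
orientation: [-44.3, 89.7, 27.5]
force: [-0.2, 0.6, -1.5]
opening: 0.0613
t 7.35 pos [0.601  0.248  0.1894] shift [-0.0001 -0.     -0.0032] rot [-0.15  0.22  0.22] F [-0.2  0.6 -1.5] open 0.0613
```

```bash
python3 -m inch '[0.003,0,0,0,0,0,0.05, 0.003,0,0,0,0,0,0.05]'
python3 -c "
from h import *
to(.600,.245,.1895,162)"
```

```text
clock: 7.6
tool_pos: [0.601, 0.2482, 0.1888]
orientation: [-51.8, 89.6, 20.2]
force: [-12.3, -1.9, 30.5]
opening: 0.0616
t 7.6 pos [0.601  0.2482 0.1888] shift [-0.0007 -0.0001 -0.0034] rot [-0.06  0.25  0.32] F [-12.3  -1.9  30.5] open 0.0616
```

It's in firm contact with the bench, at 30 N. I'll ease off slightly and open.

```bash
python3 -m inch '[-0.0012,0,0,0,0,0,0.05, 0,0,0,0,0,0,0.05]'
python3 -m inch '[0,0,0,0,0,0,0.0876, 0,0,0,0,0,0,0.0876, 0,0,0,0,0,0,0.0876, 0,0,0,0,0,0,0.0876, 0,0,0,0,0,0,0.0876]'
python3 -c "
from h import *
to(.600,.245,.1895,162)"
```

```text
clock: 7.85
tool_pos: [0.6009, 0.2483, 0.1908]
orientation: [-48.9, 89.5, 23.0]
force: [0.6, -0.3, -1.5]
opening: 0.0617
clock: 8.48
tool_pos: [0.6011, 0.2482, 0.1894]
orientation: [-52.6, 89.6, 19.4]
force: [-0.3, -0.6, -0.3]
opening: 0.0876
t 8.475 pos [0.6011 0.2482 0.1894] shift [-0.0001  0.     -0.0034] rot [-0.06  0.24  0.31] F [-0.3 -0.6 -0.3] open 0.0876
```

Released. I'll retreat straight up and look.

```bash
python3 -m inch '[-0.015,0,0,0,0,0,0.0876, -0.04,0,0,0,0,0,0.0876, -0.05,0,0,0,0,0,0.0876, 0,0,-0.03,0,0,0,0.0876, 0,0,-0.045,0,0,0,0.0876, 0,0,-0.045,0,0,0,0.0876, 0,0,-0.045,0,0,0,0.0876, 0,0,-0.03,0,0,0,0.0876, 0,0,0,0,0,0,0.0876]'
python3 - <<'E'
from h import *
to(.5437,.0265,.28,162)
o,s=snap('wrist','w3.png');snap('top','t3.png');snap('scene','s3.png')
c=[cv2.resize(cv2.imread('pics/s3.png')[190:260,220:340],(400,233)),cv2.resize(cv2.imread('pics/t3.png')[110:220,180:330],(400,293))]
cv2.imwrite('pics/c3.png',np.vstack(c))
E
```

```text
clock: 9.6
tool_pos: [0.5387, 0.0579, 0.307]
orientation: [-52.1, 89.0, 20.0]
force: [-0.4, 0.0, 0.4]
opening: 0.0874
t 9.6 pos [0.5387 0.0579 0.307 ] shift [ 0.0269 -0.0141 -0.0286] rot [0.09 0.62 0.8 ] F [-0.4  0.   0.4] open 0.0874
```

View pics/c3.png

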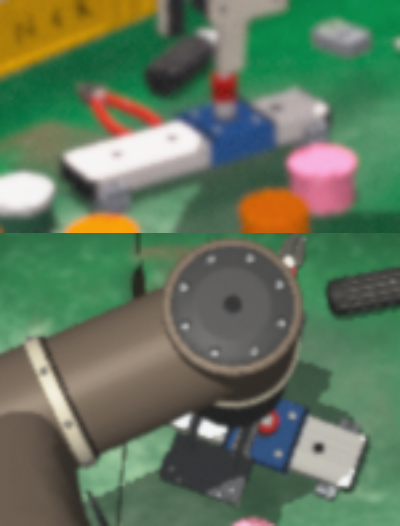

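View pics/w3.png

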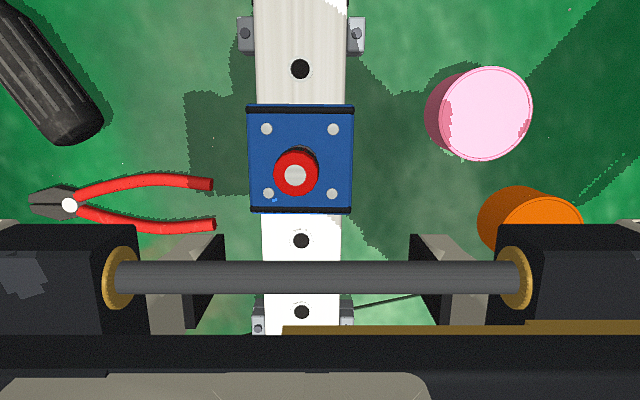

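The scene crop shows the tin upright on the bench beyond the leg's end, at (22,195) in the crop. The leg is clear and the section hasn't moved. In the wrist view the knob's top is at (296,174). I'll measure both.

```bash
python3 - <<'E'
from h import *
o,s=snap('wrist')
k=wpt(o,s,295.5,174,.092);print('knob',k,'section',[wpt(o,s,*p,.047) for p in((300,105),(300,211))],'next hole',wpt(o,s,301,241,.04),'back',wpt(o,s,300,69,.04))
_,c=snap('scene');print('tin lid',onplane(c,226.5,247,.042),dep(c,226.5,247))
to(k[0],k[1],.28,162)
E
```

```text
knob [0.54363343 0.02704222 0.092     ] section [array([ 0.53215388, -0.00772259,  0.047     ]), array([0.55514068, 0.0608147 , 0.047     ])] next hole [0.56295328 0.08513833 0.04      ] back [ 0.52534495 -0.02933322  0.04      ]
tin lid [0.59463546 0.24794302 0.042     ] [0.59251326 0.24981663 0.04345971]
t 9.85 pos [0.5397 0.0603 0.3059] shift [ 0.0257 -0.0135 -0.0308] rot [0.24 0.59 0.77] F [0.4 0.  0. ] open 0.0876
```

The knob agrees at (0.544, 0.027) and the tin's lid is at z≈0.043, so it stands on the bench. Next I'll go over the knob and then down.

```bash
python3 -m inch '[0,-0.0135,-0.031,0.2,0.6,0.8,0.0876, 0,0,0,0,0,0,0.0876]'
python3 -c "
from h import *
to(.5441,.0272,.24,162)"
```

```text
clock: 10.1
tool_pos: [0.5439, 0.0279, 0.3055]
orientation: [121.2, 89.9, -166.6]
force: [0.6, -0.8, 0.6]
opening: 0.0879
t 10.1 pos [0.5439 0.0279 0.3055] shift [ 0.0655 -0.0004 -0.0005] rot [ 0.21 -0.04 -0.07] F [ 0.6 -0.8  0.6] open 0.0879
```

```bash
python3 -m inch '[0.02,0,0,0,0,0,0.07, 0.025,0,0,0,0,0,0.06, 0.015,0,0,0,0,0,0.06, 0.004,0,0,0,0,0,0.06, 0,0,0,0,0,0,0.06]'
python3 -c "
from h import *
to(.5441,.0272,.24,162)"
```

```text
clock: 10.72
tool_pos: [0.5457, 0.0314, 0.2402]
orientation: [-87.6, 90.0, -15.2]
force: [-0.0, 0.3, -0.5]
opening: 0.0605
t 10.725 pos [0.5457 0.0314 0.2402] shift [ 0.0002  0.0002 -0.0045] rot [0.41 0.   0.03] F [-0.   0.3 -0.5] open 0.0605
```

```bash
python3 -m inch '[0,0,-0.0045,0.3,0,0,0.06, 0,0,0,0,0,0,0.03, 0,0,0,0,0,0,0.015, 0,0,0,0,0,0,0.015, 0,0,0,0,0,0,0.015, 0,0,0,0,0,0,0.015]'
python3 -c "
from h import *
to(.5441,.0272,.24,162)"
```

```text
clock: 11.48
tool_pos: [0.5443, 0.027, 0.2423]
orientation: [-51.4, 89.8, 20.7]
force: [-2.1, 1.3, 1.9]
opening: 0.0256
t 11.475 pos [0.5443 0.027  0.2423] shift [0.0023 0.0003 0.0001] rot [0.08 0.11 0.13] F [-2.1  1.3  1.9] open 0.0256
```

Gripped at 25.6 mm, matching the 26 mm knob. I'll pull it straight up by about 11 mm.

```bash
python3 -m inch '[-0.006,0,0,0,0,0,0.015, -0.006,0,0,0,0,0,0.015, 0,0,0,0,0,0,0.015]'
python3 -c "
from h import *
to(.5441,.0272,.2525,162);o,s=snap('scene','s4.png')
cv2.imwrite('pics/c4.png',cv2.resize(cv2.imread('pics/s4.png')[190:260,220:340],(600,350)))"
```

```text
clock: 11.85
tool_pos: [0.5443, 0.027, 0.2541]
orientation: [-45.7, 89.9, 26.4]
force: [1.8, -0.2, -5.7]
opening: 0.0256
t 11.85 pos [0.5443 0.027  0.2541] shift [0.0016 0.0003 0.0001] rot [0.06 0.1  0.1 ] F [ 1.8 -0.2 -5.7] open 0.0256
```

View pics/c4.png

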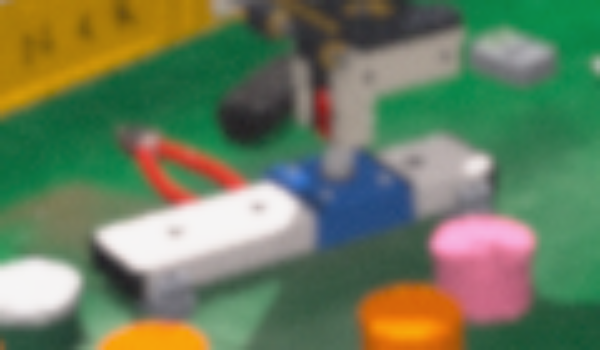

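The crop shows the knob raised in the fingers at (330,115), with the tin still upright at (35,300). The 5.7 N downward force matches the spring at about 11.5 mm lift. Now I'll slide the section 60 mm, with target TCP (0.5628, 0.0841).

```bash
python3 -m inch '[0,0,0.012,0,0,0,0.015, 0,0,0.014,0,0,0,0.015, 0,0,0.014,0,0,0,0.015, 0,0,0.01,0,0,0,0.015, 0,0,0,0,0,0,0.015]'
python3 -c "
from h import *
to(.5628,.0841,.2541,162)"
```

```text
clock: 12.52
tool_pos: [0.5607, 0.0765, 0.2531]
orientation: [-116.9, 89.9, -44.8]
force: [2.3, -0.8, -6.2]
opening: 0.0254
t 12.525 pos [0.5607 0.0765 0.2531] shift [-0.001   0.0003  0.0079] rot [ 0.07 -0.04  0.07] F [ 2.3 -0.8 -6.2] open 0.0254
```

```bash
python3 -m inch '[0,0,0.007,0,0,0,0.015, 0,0,0,0,0,0,0.015]'
python3 -c "
from h import *
to(.5628,.0841,.2541,162)"
```

```text
clock: 12.78
tool_pos: [0.563, 0.0837, 0.2531]
orientation: [-81.6, 89.9, -9.5]
force: [3.2, 0.9, -7.1]
opening: 0.0254
t 12.775 pos [0.563  0.0837 0.2531] shift [-0.001   0.0003  0.0003] rot [0.08 0.01 0.09] F [ 3.2  0.9 -7.1] open 0.0254
```

Aligned to within 0.3 mm. Next I'll lower the knob to the pin-home height of 0.2423.

```bash
python3 -m inch '[0.004,0,0.0002,0,0,0,0.015, 0.004,0,0,0,0,0,0.015, 0.002,0,0,0,0,0,0.015, 0,0,0,0,0,0,0.015]'
python3 -c "
from h import *
to(.5628,.0841,.2423,162)"
```

```text
clock: 13.28
tool_pos: [0.563, 0.0837, 0.2428]
orientation: [-61.7, 89.9, 10.4]
force: [1.8, -0.0, -3.0]
opening: 0.0258
t 13.275 pos [0.563  0.0837 0.2428] shift [0.0005 0.0003 0.0003] rot [0.07 0.06 0.12] F [ 1.8 -0.  -3. ] open 0.0258
```

```bash
python3 -m inch '[0.001,0,0,0,0,0,0.015, 0,0,0,0,0,0,0.015, 0,0,0,0,0,0,0.015]'
python3 - <<'E'
from h import *
to(.5628,.0841,.2423,162)
o,s=snap('wrist','w5.png');_,c=snap('scene','s5.png')
cv2.imwrite('pics/c5.png',cv2.resize(cv2.imread('pics/s5.png')[190:270,200:340],(700,400)))
E
```

```text
clock: 13.65
tool_pos: [0.5629, 0.0837, 0.2424]
orientation: [-60.1, 89.8, 12.0]
force: [0.9, -0.4, -3.3]
opening: 0.0256
t 13.65 pos [0.5629 0.0837 0.2424] shift [0.0001 0.0003 0.0003] rot [0.07 0.08 0.13] F [ 0.9 -0.4 -3.3] open 0.0256
```

View pics/w5.png

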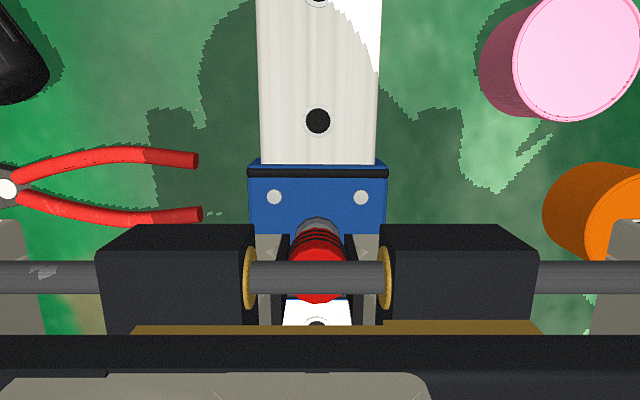

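View pics/c5.png

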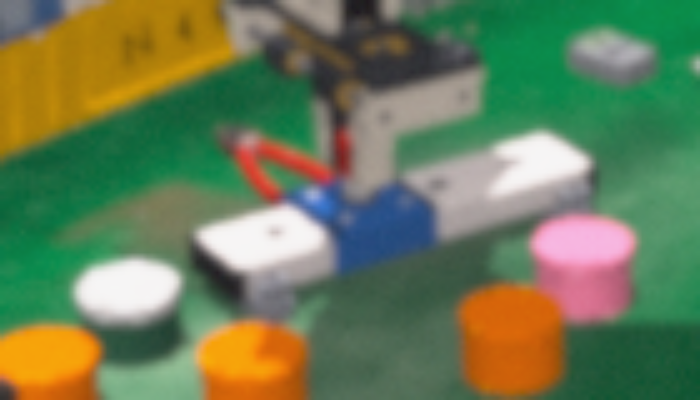

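The section is now one hole further on: the start hole shows bare at (318,121) in the wrist view and the tin stands upright. The force of −3.3 N at z 0.2424 suggests the pin is nearly or fully home. A small push down will confirm it has bottomed.

```bash
python3 -m inch '[0.001,0,0,0,0,0,0.015, 0,0,0,0,0,0,0.015]'; python3 -m inch '[0.0015,0,0,0,0,0,0.015, 0,0,0,0,0,0,0.015]'
```

```text
clock: 14.0
tool_pos: [0.5629, 0.0837, 0.2424]
orientation: [-63.0, 89.8, 9.1]
force: [-0.6, -0.4, -2.5]
opening: 0.0252
clock: 14.25
tool_pos: [0.5629, 0.0838, 0.2424]
orientation: [-65.9, 89.8, 6.2]
force: [0.6, 0.4, -2.4]
opening: 0.0256
```

```bash
python3 -m inch '[0.002,0,0,0,0,0,0.015]'; python3 -m inch '[0.001,0,0,0,0,0,0.015]'
```

```text
clock: 14.38
tool_pos: [0.563, 0.0839, 0.242]
orientation: [-69.4, 89.7, 2.8]
force: [-10.3, 2.0, 27.3]
opening: 0.0255
clock: 14.5
tool_pos: [0.5629, 0.0839, 0.2422]
orientation: [-69.1, 89.7, 3.1]
force: [-5.9, 1.0, 10.6]
opening: 0.0251
```

It has bottomed: the push rose to 27 N with no travel, at the original home height. I'll let it settle and hand in.

```bash
python3 -m inch '[0,0,0,0,0,0,0.015, 0.0003,0,0,0,0,0,0.015, 0,0,0,0,0,0,0.015]'; python3 -c "
from h import *
to(.5628,.0841,.2423,162)
print(ctrl.close_job())"
```

```text
clock: 14.88
tool_pos: [0.5627, 0.084, 0.2423]
orientation: [-68.3, 89.7, 3.9]
force: [-1.7, 0.4, 3.8]
opening: 0.025
t 14.875 pos [0.5627 0.084  0.2423] shift [ 0.     -0.      0.0002] rot [0.19 0.1  0.26] F [-1.7  0.4  3.8] open 0.025
the job is handed in; nothing more can be done
None
```

I took the tin off the leg and stood it upright on the bench beyond the leg's end, at about (0.60, 0.248). Then I pulled the red knob up about 12 mm, slid the section 60 mm towards where the tin had been, and lowered the pin into the next hole. I handed the job in at 14.9 s, still gripping the knob; the hand-in reports no verdict.

**Pin and section:** The tool ended within about 0.3 mm of the target along the leg. Its height was 0.2423 m, the same as when I first gripped the knob with the pin home. A test push downward reached 27 N with almost no travel, so the pin had bottomed. The fingers were still closed on the knob, at 25 mm for a 26 mm knob.

**Tin:** After release its lid measured about 0.043 m above the bench, and it was still upright in the last picture. The two cameras disagreed by up to about 6 mm on the tin's position, which was within the jaw clearance.

**Things to leave alone:** I kept the arm away from the screwdriver, the oil bottle, the call unit and the look-alikes. I did not measure the positions of the screwdriver and the bottle again at the end. The call unit looked unmoved in the last scene picture.

**Push when setting the tin down:** The tool read about 30 N downward for a moment when I pressed the tin onto the bench, under the 40 N and 120 N limits.

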